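Roll a cell onto the tester's line and close the contact on it

ROBOT

A 7-joint arm with a two-finger parallel gripper is mounted at the origin on a cart in front of the work surface, level with it; the furniture and walls round the work are solid. World frame = base frame: x ahead of the robot, y to its left, z up, the work surface at z = 0. Lengths are in mm, angles in degrees, forces in N, time in s.
With the tool pointing down it reaches from about 375 to 925 mm from the base axis. Payload 3.1 kg.
Tool frame: the origin (TCP) lies between the finger pads; the fingertips stand 19 mm ahead of it and the grasp point (between the pads) is the TCP; z points along the fingers, x is the direction in which the jaws open and shut, and the axes are right-handed (so a half turn about z gives the same grasp; the last joint's range is limited). The gripper opens to 85 mm and grips with 20 to 120 N. Pads are 22 mm wide; open, the fingers measure 114 mm over their backs; the gripper's body (76 mm by 85 mm) begins 54 mm behind the grasp point. The pads swing forward as they close: fully open they stand 13 mm farther back than shut.
Start: joints at [-70.921, 21.939, 2.515, 91.553, -1.026, 66.532, -2.859], TCP at [271.418, 590.623, 250.269] pointing down, gripper open.
Joint ranges: [-149.38, 149.38], [-23.57, 123.04], [-84.95, 90], [0, 143.3], [-89.99, 269.99], [3.08, 112.72], [-163.45, 163.45]. Speed limits (degrees/s): [159.86, 159.86, 180, 180, 180, 180, 180].

INTERFACE

Orientations are given as a 3x3 rotation matrix whose columns are the frame's x, y, z axes.
In Python, from workcell import ctrl gives the robot as it stands.
- The arm moves only by the tool play_rows, never from a script. Its argument "moves" is a list of rows, each a list of 3 entries, a list of its own where there are three numbers: the shift along the tool's x, y, z normalised to -1 to 1, where 1 is 400 mm, then the turn, a rotation vector about the tool's x, y, z normalised to -1 to 1, where 1 is 360 degrees, then the opening, from -1 (shut) to 1 (fully open), so that 0 is half open. In form: [[[dx, dy, dz], [wx, wy, wz], claw], ...]. A call has 1 to 12 rows; each row is the pose to reach, as a shift and turn from the pose measured when the call began, along the tool's axes at that moment, turning the shorter way round; what a row does not reach only later rows make up. A row lasts 1/8 s, in which the tool goes at most 62.5 mm and 10.7 degrees, less where a joint would pass 70% of its speed; a pose out of reach is approached as far as the arm can. A call with a number of a shift or a turn outside -1 to 1 is refused whole. A call with a gripper value outside its range is refused whole. The fingers move at their own pace and stop on an object; the grip force is fixed at half the most. Time passes only in rows, so rows that repeat a pose let the fingers close. It gives the time, the measured TCP pose, the force and the opening at its end, in the units of the state.
- ctrl.observe(): the state, without advancing time (a new reading comes with each control period).
- ctrl.capture(name): name is "scene" or "side" or "wrist"; returns a dict with "pixels" (420x560x3 uint8, red, green, blue), "intrinsics" (3x3 intrinsics, pixels), "R" (3x3) and "t" (3): a world point X has camera coordinates R X + t. Camera axes: x right, y down, z forward; pixel columns grow to the right and rows downward; lengths in mm; the calibration is good to about 2 mm. A picture is of the moment at which its call begins. There is no depth.
- ctrl.finish_job(): hands the job in, once; it reports no verdict.
Trained networks look in a picture, given as the dict that the camera call returned (one of the last four; its "shot" number tells which), for a name from the list of things; names that differ only in an ending like _2 or _b are one class to them, and where a whole thing is asked for, a point or a joint stands for the part that bears it (a point fixed in the world has none). Each returns a list of dicts, best first, with "score" (0 to 1); they miss things now and then, are a little off and sometimes report something else, mostly with a low value. They report only what shows in the picture. A call takes as long as a camera call. They do not tell look-alikes from the thing itself.
- ctrl.find_in(picture, query): "extent" ([centre column, centre row, width, height] in pixels, round what is visible of it).
- ctrl.outline_of(picture, query): "mask" (420x560 bool, what is visible of it) and "extent" ([centre column, centre row, width, height] in pixels, round what is visible of it).
- ctrl.landmark_of(picture, query): "pixel" ([column, row] in pixels: a listed point, or the origin of a listed thing).
The state is a dict: "time": time; "joints": joint angles; "qvel": joint speeds; "joint_torque": joint torques, N m; "tool_pos": TCP position; "tcp_rot": TCP orientation; "contact_force": force on the tool from outside, world axes, zero at the start; "moment": the same for the moment, N m; "width": opening from 0.0 (shut) to 1.0 (fully open).
Only numpy, scipy, OpenCV 4.12 (cv2) and the standard library are available. Lean on these libraries where they do the work, as an engineer would, in place of code of your own. Each camera call takes 0.05 s, during which the arm holds its last target. There are 200 camera calls.

TASK

Load the cell tester: with a fingertip on top of the battery cell that lies in the tester's lane, roll it along the lane until it is centred on the white line between the two contacts, and let go of it there. Then push the sliding contact home against its stop, so that the cell is held between the contacts. Do not pick anything up, do not shove the cell low down from the side, and leave the two cells standing beside the tester where they are.

Things in the scene. Friction and masses are not known exactly. Their poses are not given: they have to be found in the camera images.
- tester: Cell tester, fixed on the bench: aluminium plate 168 x 184 x 10 mm. Origin on the bench: the plate spans x -90..+78, y -92..+92 mm. A black rubber lane runs along y (floor z = 10 mm) between fences (inner faces x = -15.5 and +58 mm) and end stops (y = -83, +83 mm), all 8 mm high. Guide block at the line: x -36..-24 mm, top z = 37 mm. Two sockets, 19 mm high, at x = -60, y = 30 and 50 mm.
- line (a point): Middle of the white line (1.6 mm wide) that crosses the lane along the tester's x at its y = -40 mm, on the lane's floor, 10 mm above the bench. Axes as the tester's: x along the line and away from the robot, y along the lane. The sliding contact stands at the line's -x end (towards the robot), the fixed contact at its +x end.
- cell: Cell to load: grey cylinder 32 mm across, 70 mm long, 0.14 kg, lying across the lane at +y of the line. Origin mid-axis, 16 mm above the lane's floor (top 32 mm above it). x axis = cylinder axis, its 16 mm cap at the -x end; y, z turn with it. It rolls on the rubber and stops when let go; a fingertip rubbing along its top moves twice as far as the cell and runs off, so it takes several strokes.
- cell_plus (a point): Centre of the cap's face, on the cell's axis, 35 mm from its middle.
- cell_minus (a point): Centre of the cell's other, flat end, on its axis, 35 mm from its middle.
- fixed_contact: The fixed contact on the tester: a black block (36 mm wide, top at z = 40 mm above the bench) with a low brass button that faces the lane at the height of the cell's axis. Its origin is the tester's origin.
- fixed_face (a point): The button's foremost point, level with the far fence's inner face, 26 mm above the bench.
- contact_pin: The sprung brass pin (8 mm across) in front of the sliding contact, 26 mm above the bench, pointing to the tester's +x. Origin at its root in the slide's front face, tip 28 mm ahead of it. It gives way against a spring of about 1.2 N at first, 400 N/m.
- contact_slide (a joint): Travel of the sliding contact along the tester's +x, in m: 0 drawn fully back, 0.028 home against its stop (the guide block). It stays where it is left; pushing it takes about 6 N, and 9 N with its pin pressed on the cell. At home a loaded cell presses the pin in by about 4 mm.
- push_plate (a point): On the sliding contact's flat back (upright black push plate, 34 mm wide, 11 to 55 mm above the bench): mid-width, 40 mm above the bench. The back faces the tester's -x; push it to +x. Drawn fully back it is at x = -82, y = -40 mm of the tester, at home at x = -54 mm.
- spare_a: A cell like the first, standing on its end on the bench beside the tester, cap up. Origin in its middle, 35 mm above the bench.
- spare_b: A second standing cell, the same.
There are look-alikes about, which are no part of the job. Leave any brown or orange look-alike of the cell alone.

How it is judged:
By the outcome, as a careful person would: the job done as asked, in the order asked, and still so for the second after the job is handed in, with the robot touching nothing.
It also fails if it takes over 64 s, if anything falls off the work surface, if the arm or the gripper's body presses on something with over 40 N, if the wrist force passes 120 N, or if a joint passes its speed limit or range.

## Working session

There is one attempt and no reset: what is moved stays moved. The work goes in short steps, Python scripts to look and compute and a tool call to move; the robot and the scene stay as the last step left them, time stands still between calls to the robot, and variables do not carry over. Pictures are saved under pics/ and viewed, about 8 in all and at most 12, crops included, and the job is handed in when it is done.

Besides the shell and the picture viewer there is one more tool, called after "Call:" as a command line: name --argument value ..., lists and objects as JSON in quotes. play_rows: Moves the arm, as the interface text tells. Its arguments: {"type":"object","properties":{"moves":{"type":"array","items":{"type":"array"}}},"required":["moves"]}

```bash
mkdir -p pics; cat > h.py <<'E'
import numpy as np, cv2
from workcell import ctrl
def save(p,name,box=None,s=1):
    im=p["pixels"][:,:,::-1]
    if box: im=im[box[1]:box[3],box[0]:box[2]]
    if s!=1: im=cv2.resize(im,None,fx=s,fy=s,interpolation=cv2.INTER_CUBIC)
    cv2.imwrite("pics/"+name,im)
def ray(p,px):
    K,R,t=map(np.array,(p["intrinsics"],p["R"],p["t"]))
    d=R.T@np.linalg.solve(K,[px[0],px[1],1]); return -R.T@t, d
def atz(p,px,z):
    c,d=ray(p,px); return c+d*(z-c[2])/d[2]
def proj(p,X):
    K,R,t=map(np.array,(p["intrinsics"],p["R"],p["t"]))
    q=K@(R@np.array(X)+t); return q[:2]/q[2]
def tri(obs):
    A=np.zeros((3,3));b=np.zeros(3)
    for p,px in obs:
        c,d=ray(p,px); d/=np.linalg.norm(d); M=np.eye(3)-np.outer(d,d); A+=M;b+=M@c
    return np.linalg.solve(A,b)
E
python3 - <<'E'
from h import *
np.set_printoptions(precision=1,suppress=True)
s=ctrl.capture("scene"); d=ctrl.capture("side")
canv=np.hstack([s["pixels"],d["pixels"]])
save(s,"s0.png",s=1.4); save(d,"d0.png",s=1.4)
for q,z in [("line",10),("cell",26),("cell_plus",26),("cell_minus",26),("fixed_face",26),("push_plate",40),("contact_pin",26),("tester",0),("spare_a",35),("spare_b",35)]:
    for n,p in (("scene",s),("side",d)):
        for r in ctrl.landmark_of(p,q)[:3]: print(q,n,np.array(r["pixel"]),round(r["score"],2),atz(p,r["pixel"],z))
for p in (s,d): print(ray(p,[280,210]))
E
```

```text
line scene [335.5 187.8] 0.77 [ 576.6 -149.5   10. ]
line side [364.2 291.7] 0.7 [ 573.4 -154.9   10. ]
cell scene [266.5 266.4] 0.77 [470.6 149.6  26. ]
cell scene [253.1 224.9] 0.72 [582.5 102.4  26. ]
cell scene [325.4 192.6] 0.61 [ 565.6 -102.    26. ]
cell side [305.6 215.1] 0.87 [574.6  77.8  26. ]
cell side [255.8 213.7] 0.7 [485.5 119.6  26. ]
cell_plus scene [273.5 226.2] 0.7 [551.6  68.9  26. ]
cell_plus scene [282.8 263.8] 0.69 [455.8 119.6  26. ]
cell_plus scene [335.5 200.3] 0.61 [ 530.2 -101.5   26. ]
cell_plus side [304.5 224. ] 0.89 [558.9  46.7  26. ]
cell_plus side [246.2 220.3] 0.88 [460.2 101.4  26. ]
cell_plus side [327.6 274.9] 0.76 [ 529.5 -114.    26. ]
cell_minus scene [315.6 188.9] 0.92 [590.6 -92.5  26. ]
cell_minus scene [251.  264.3] 0.92 [493.9 171.1  26. ]
cell_minus side [311.2 207.6] 0.8 [597.5 102.1  26. ]
cell_minus side [257.8 207.9] 0.59 [496.7 141.2  26. ]
fixed_face scene [324.1 175.4] 0.72 [ 617.4 -146.4   26. ]
fixed_face scene [366.6 196.2] 0.47 [ 495.2 -171.7   26. ]
fixed_face side [385.  277.1] 0.91 [ 610.7 -152.4   26. ]
push_plate scene 
[... 165 characters left out ...]
n scene [365.3 193.3] 0.54 [ 504.5 -177.3   26. ]
contact_pin side [323.4 302.2] 0.56 [ 494.9 -171.4   26. ]
tester scene [331.  201.1] 0.62 [ 554.3 -113.7    0. ]
spare_a scene [314.2 236.3] 0.88 [467.8  24.3  35. ]
spare_a scene [301.9 221.7] 0.82 [517.4  16.   35. ]
spare_a side [291.4 233. ] 0.8 [518.1  11.8  35. ]
spare_a side [258.4 237.2] 0.58 [458.5  20.2  35. ]
spare_b scene [314.2 236.3] 0.88 [467.8  24.3  35. ]
spare_b scene [301.9 221.7] 0.82 [517.4  16.   35. ]
spare_b side [291.4 233. ] 0.8 [518.1  11.8  35. ]
spare_b side [258.4 237.2] 0.58 [458.5  20.2  35. ]
(array([ 69. , 447.6, 643.4]), array([ 0.6, -0.5, -0.7]))
(array([ 256.2, -641.6,  464. ]), array([ 0.3,  0.8, -0.5]))
```

View pics/s0.png

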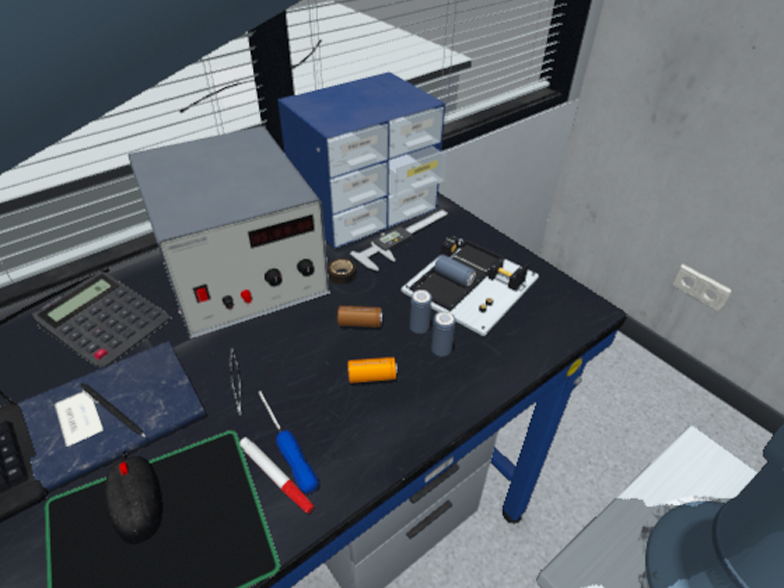

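View pics/d0.png

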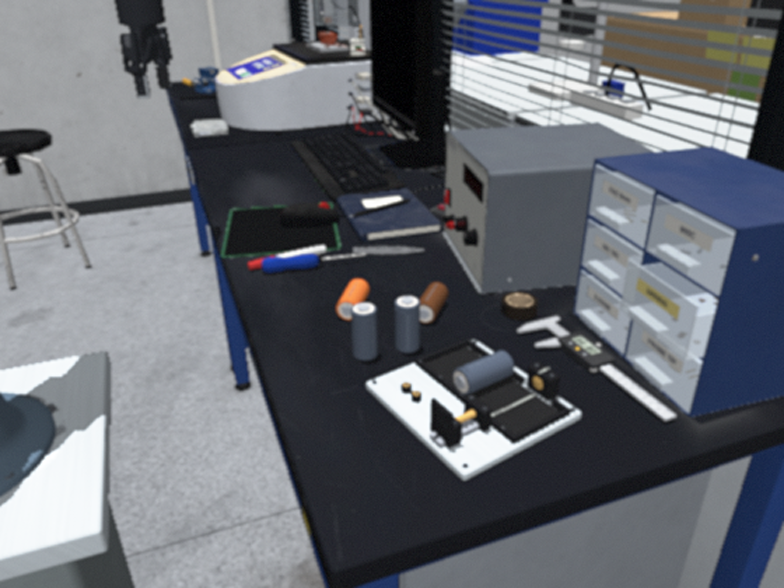

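The target is the grey cell at scene (325,193) and side (345,266), lying in the tester's black lane. Look-alikes and what else could be mistaken for it:
- Brown cell: scene (257,226), side (309,215).
- Orange cell: scene (266,265), side (252,214).
- Two grey cells standing: scene (301,222) and (316,238).

By the description I choose the lying grey one in the lane.

```bash
python3 - <<'E'
from h import *
np.set_printoptions(precision=3,suppress=True)
o=ctrl.observe(); print(o["tcp_rot"],o["tool_pos"],o["time"],o["width"],o["contact_force"])
w=ctrl.capture("wrist"); R=np.array(w["R"]);t=np.array(w["t"])
c=-R.T@t; T=np.array(o["tcp_rot"]); print("cam in tool",T.T@(c-np.array(o["tool_pos"])), (R@T), w["intrinsics"])
# goal
G=np.array([555,-118,290.]); print("shift/400",T.T@(G-np.array(o["tool_pos"]))/400)
E
```

```text
[[ 0.418  0.909  0.   ]
 [ 0.909 -0.418  0.   ]
 [ 0.    -0.    -1.   ]] [271.429 590.637 250.311] 1.1 1.0017669617842009 [-0.035 -0.423  0.255]
cam in tool [   0.091  -72.454 -122.151] [[ 1.     0.001 -0.001]
 [-0.001  0.959 -0.285]
 [ 0.001  0.285  0.959]] [[311.276   0.    279.105]
 [  0.    311.276 207.214]
 [  0.      0.      1.   ]]
shift/400 [-1.314  1.384 -0.099]
```

Call:
play_rows --moves '[[[-0.66,0.64,-0.05],[0,0,-0.094],-1],[[-0.66,0.64,-0.05],[0,0,-0.094],-1],[[-0.66,0.64,-0.05],[0,0,-0.094],-1],[[-0.66,0.64,-0.05],[0,0,-0.094],-1],[[-0.66,0.64,-0.05],[0,0,-0.094],-1],[[-0.66,0.64,-0.05],[0,0,-0.094],-1],[[-0.66,0.64,-0.05],[0,0,-0.094],-1],[[-0.66,0.64,-0.05],[0,0,-0.094],-1]]'

```text
time: 2.15
tool_pos: [393.7, 244.2, 270.6]
tcp_rot: [[-0.159, 0.987, 0.0], [0.987, 0.159, 0.001], [0.001, 0.0, -1.0]]
contact_force: [-0.3, -0.4, -1.0]
width: -0.002
```

```bash
python3 - <<'E'
from h import *
np.set_printoptions(precision=3,suppress=True)
o=ctrl.observe();T=np.array(o["tcp_rot"]); print(T,o["tool_pos"],o["time"],o["width"])
print("shift/400",T.T@(np.array([480,-130,190.])-np.array(o["tool_pos"]))/400)
E
```

```text
[[-0.159  0.987  0.   ]
 [ 0.987  0.159  0.001]
 [ 0.001  0.    -1.   ]] [393.726 244.22  270.553] 2.15 -0.001942270189232587
shift/400 [-0.958  0.064  0.2  ]
```

Call:
play_rows --moves '[[[-0.96,0.06,0.2],[0,0,0],-1],[[-0.96,0.06,0.2],[0,0,0],-1],[[-0.96,0.06,0.2],[0,0,0],-1],[[-0.96,0.06,0.2],[0,0,0],-1],[[-0.96,0.06,0.2],[0,0,0],-1],[[-0.96,0.06,0.2],[0,0,0],-1],[[-0.96,0.06,0.2],[0,0,0],-1],[[-0.96,0.06,0.2],[0,0,0],-1]]'

```text
time: 3.15
tool_pos: [479.0, -130.9, 189.7]
tcp_rot: [[-0.158, 0.987, -0.001], [0.987, 0.158, 0.0], [0.0, -0.001, -1.0]]
contact_force: [1.0, 0.1, -0.0]
width: -0.002
```

```bash
python3 - <<'E'
from h import *
np.set_printoptions(precision=1,suppress=True)
o=ctrl.observe();print(o["tool_pos"],o["time"])
p=ctrl.capture("wrist"); save(p,"w1.png",s=1.4)
for q,z in [("line",10),("cell",26),("cell_plus",26),("cell_minus",26),("fixed_face",26),("push_plate",40),("contact_pin",26),("tester",0),("spare_a",35)]:
    for r in ctrl.landmark_of(p,q)[:3]: print(q,np.array(r["pixel"]),round(r["score"],2),atz(p,r["pixel"],z))
E
```

```text
[ 479.  -130.9  189.7] 3.15
line [244.  280.8] 0.64 [ 584.6 -152.3   10. ]
cell [459.8 311.6] 0.73 [575.8  79.9  26. ]
cell [541.  239.4] 0.57 [483.5 132.8  26. ]
cell_plus [442.7 294.9] 0.95 [559.1  55.7  26. ]
cell_plus [517.9 214.8] 0.76 [462.7 100.6  26. ]
cell_plus [230.2 187.6] 0.66 [ 479.7 -177.    26. ]
cell_minus [475.1 335.2] 0.69 [601.9 106.   26. ]
cell_minus [448.7 204.8] 0.41 [463.6  31.4  26. ]
fixed_face [423.4 259.7] 0.62 [523.1  24.1  26. ]
fixed_face [236.5 203.3] 0.16 [ 494.  -169.3   26. ]
push_plate [231.5 190.5] 0.58 [ 478.6 -173.9   40. ]
contact_pin [237.5 205.5] 0.69 [ 496.  -168.1   26. ]
tester [424. 258.] 0.16 [531.6  39.2   0. ]
spare_a [422.9 258. ] 0.88 [517.8  17.8  35. ]
spare_a [448.1 208.1] 0.58 [465.   26.3  35. ]
```

View pics/w1.png

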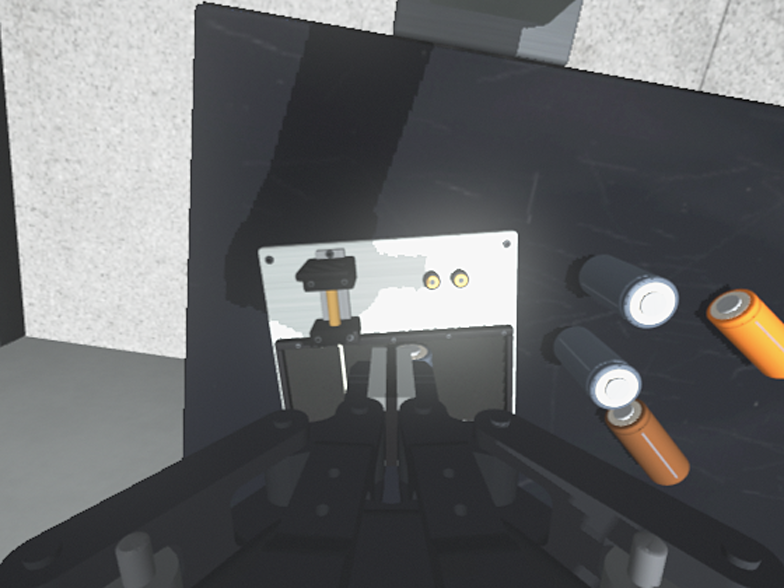

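The wrist view shows the tester, with the slide and push plate at (232,190) and the line's near end at (244,250). The fingers hide the cell, and only its cap shows, at (296,253). I'll check the drawers' clearance before moving outward.

```bash
python3 - <<'E'
from h import *
np.set_printoptions(precision=1,suppress=True)
s=ctrl.capture("scene"); d=ctrl.capture("side")
print(atz(s,(335/1.4,246/1.4),0),atz(s,(438/1.4,208/1.4),0),atz(d,(578/1.4,320/1.4),0),atz(d,(690/1.4,405/1.4),0))
print("psu",atz(s,(328/1.4,293/1.4),0),atz(d,(487/1.4,288/1.4),0))
E
```

```text
[776.9   9.1   0. ] [ 753.2 -232.7    0. ] [767.5  -7.9   0. ] [ 774.2 -214.2   -0. ]
psu [675.1  92.7   0. ] [694.5 124.7   0. ]
```

Call:
play_rows --moves '[[[-0.03,0.3,-0.03],[0,0,0],-1],[[-0.03,0.3,-0.03],[0,0,0],-1],[[-0.03,0.3,-0.03],[0,0,0],-1],[[-0.03,0.3,-0.03],[0,0,0],-1],[[-0.03,0.3,-0.03],[0,0,0],-1]]'

```text
time: 4.38
tool_pos: [597.1, -124.3, 202.2]
tcp_rot: [[-0.157, 0.988, -0.001], [0.988, 0.157, 0.002], [0.002, -0.001, -1.0]]
contact_force: [-0.3, -0.4, 0.4]
width: 0.002
```

```bash
python3 - <<'E'
from h import *
np.set_printoptions(precision=1,suppress=True)
o=ctrl.observe();print(o["tool_pos"],o["time"])
p=ctrl.capture("wrist"); save(p,"w2.png",s=1.4)
for q,z in [("line",10),("cell",26),("cell_plus",26),("cell_minus",26),("fixed_face",26),("push_plate",40),("contact_pin",26),("tester",0),("spare_a",35)]:
    for r in ctrl.landmark_of(p,q)[:3]: print(q,np.array(r["pixel"]),round(r["score"],2),atz(p,r["pixel"],z))
E
```

```text
[ 597.1 -124.3  202.2] 4.375
line [251.7 168.4] 0.82 [ 581.7 -154.3   10. ]
cell [485.4 208.1] 0.67 [581.9  83.4  26. ]
cell [307.4 164.4] 0.58 [ 566.6 -101.    26. ]
cell_plus [308.  127.1] 0.66 [ 532.4 -106.8   26. ]
cell_plus [465.9 186.4] 0.57 [563.6  56.8  26. ]
cell_minus [498.6 233.1] 0.6 [605.5 106.   26. ]
fixed_face [259.5 205.1] 0.74 [ 614.1 -140.8   26. ]
push_plate [305.2 162.3] 0.73 [ 563.1 -105.    40. ]
push_plate [244.8  46.7] 0.7 [ 476.9 -171.5   40. ]
contact_pin [293.4 138.7] 0.62 [ 544.9 -118.4   26. ]
contact_pin [247.6  71.3] 0.61 [ 493.7 -168.3   26. ]
spare_a [447.9 134.2] 0.78 [518.4  19.   35. ]
spare_a [475.3  67.2] 0.57 [460.8  24.9  35. ]
```

View pics/w2.png

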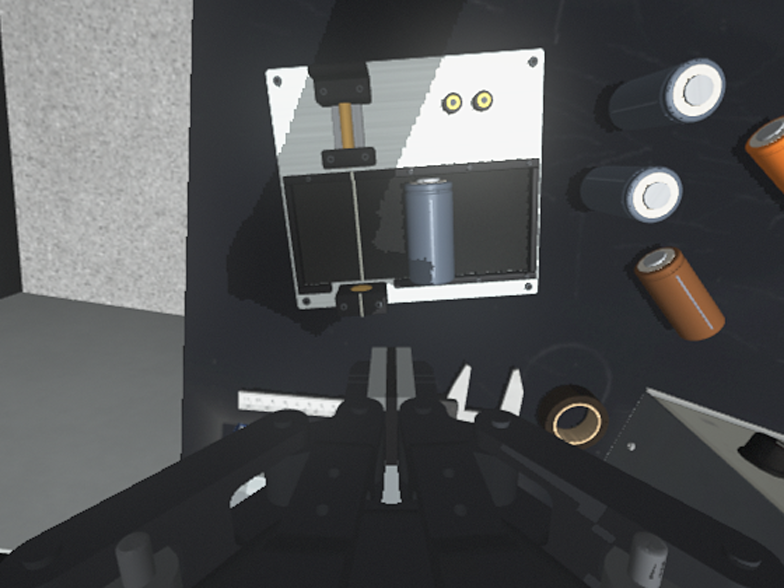

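The view is now clear. The grey cell lies at about (307,165) px, cap towards the robot, and the line runs (251,123)–(259,203). The plate corners are at (191,51), (389,35), (383,209) and (214,220), so I'll fit the tester pose from them.

```bash
cat >> h.py <<'E'
from scipy.optimize import least_squares
def rect(px,z,loc,p):
    W=np.array([atz(p,np.array(q)/1.4,z)[:2] for q in px]); L=np.array(loc,float)
    f=lambda v:(np.c_[np.cos(v[2])*L[:,0]-np.sin(v[2])*L[:,1]+v[0],np.sin(v[2])*L[:,0]+np.cos(v[2])*L[:,1]+v[1]]-W).ravel()
    r=least_squares(f,[550,-110,0.1]); return r.x,r.fun.reshape(-1,2)
E
python3 - <<'E'
from h import *
np.set_printoptions(precision=1,suppress=True)
p=ctrl.capture("wrist")
v,res=rect([(267,71),(544,49),(536,292),(299,308)],10,[(-90,-92),(-90,92),(78,92),(78,-92)],p)
print(v[:2],np.degrees(v[2]),res)
c,s=np.cos(v[2]),np.sin(v[2]);Rm=np.array([[c,-s],[s,c]])
loc=lambda X:Rm.T@(X[:2]-v[:2])
for n,px,z in [("line a",(352,172),10),("line b",(362,285),10),("capface",(429,180),26),("cap ctr",(307.4*1.4,164.4*1.4),26),("axis top ctr",(430,188),42),("bottom top",(431,283),26),("Ledge1",(405,190),26),("Redge1",(453,190),26),("Ledge2",(409,280),26),("Redge2",(454,280),26),("push",(244.8*1.4,46.7*1.4),40),("fixed",(362,288),26)]:
    X=atz(p,np.array(px)/1.4,z); print(n,X,loc(X))
print("line w",Rm@[21.25,-40]+v[:2])
o=ctrl.observe();print(o["tool_pos"],np.degrees(np.arctan2(o["tcp_rot"][1][0],o["tcp_rot"][0][0])))
E
```

```text
[ 550.3 -115.6] 13.04403639193886 [[-1.6 -2.4]
 [-1.7  1.1]
 [ 1.4  2.6]
 [ 2.  -1.3]]
line a [ 539.4 -159.8   10. ] [-20.5 -40.6]
line b [ 619.4 -141.4   10. ] [ 61.5 -40.8]
capface [ 535.8 -107.3   26. ] [-12.2  11.4]
cap ctr [ 568.5 -100.2   26. ] [21.2 10.9]
axis top ctr [ 540.  -107.3   42. ] [-8.1 10.5]
bottom top [605.5 -92.8  26. ] [59.   9.7]
Ledge1 [ 544.7 -122.    26. ] [-6.9 -4.9]
Redge1 [539.6 -90.2  26. ] [-4.6 27.1]
Ledge2 [ 605.8 -108.7   26. ] [55.7 -5.8]
Redge2 [600.8 -77.1  26. ] [57.9 26.1]
push [ 478.9 -170.9   40. ] [-82.1 -37.8]
fixed [ 616.9 -140.8   26. ] [ 59.3 -39.6]
line w [ 580.  -149.8]
[ 598.8 -123.5  202.4] 99.15748739484326
```

Call:
play_rows --moves '[[[0.092,-0.068,0.2],[0,0,-0.0108],-1],[[0.092,-0.068,0.3],[0,0,-0.0108],-1],[[0.092,-0.068,0.3],[0,0,-0.0108],-1],[[0.092,-0.068,0.3],[0,0,-0.0108],-1],[[0.092,-0.068,0.3],[0,0,-0.0108],-1]]'

```text
time: 5.55
tool_pos: [569.4, -92.8, 85.5]
tcp_rot: [[-0.225, 0.974, 0.007], [0.974, 0.225, 0.0], [-0.001, 0.007, -1.0]]
contact_force: [0.4, -0.0, 0.4]
width: -0.003
```

```bash
cat >> h.py <<'E'
V=np.array([550.3,-115.6]);A=np.radians(13.04);RM=np.array([[np.cos(A),-np.sin(A)],[np.sin(A),np.cos(A)]])
def loc(X): return RM.T@(np.array(X)[:2]-V)
def wor(x,y,z): return np.r_[RM@[x,y]+V,z]
def st():
    o=ctrl.observe(); T=np.array(o["tcp_rot"]); print("t",o["time"],"tester xy",loc(o["tool_pos"]).round(1),"z",round(o["tool_pos"][2],1),"yaw err",round(np.degrees(np.arctan2(T[1,0],T[0,0]))-103.04,2),"tilt",T[:,2].round(3),"F",np.round(o["contact_force"],1)); return o
E
python3 - <<'E'
from h import *
st()
p=ctrl.capture("side"); save(p,"d1.png",(270,180,470,330),4)
E
```

```text
t 5.55 tester xy [23.7 17.9] z 85.5 yaw err -0.06 tilt [ 0.007  0.    -1.   ] F [ 0.4 -0.   0.4]
```

View pics/d1.png

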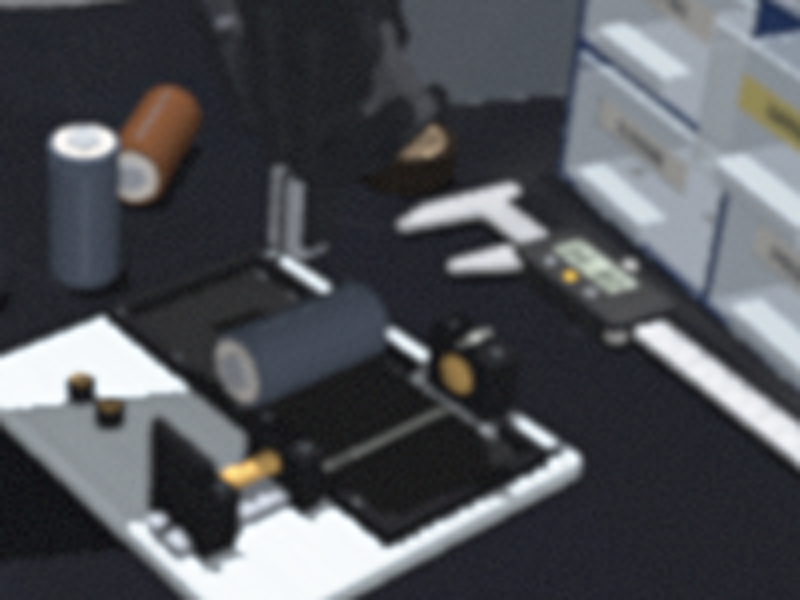

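Call:
play_rows --moves '[[[0.005,-0.006,0.04],[0,0,0],-1],[[0.005,-0.006,0.055],[0,0,0],-1],[[0.005,-0.006,0.06],[0,0,0],-1],[[0.005,-0.006,0.0625],[0,0,0],-1]]'

```text
time: 6.1
tool_pos: [565.9, -91.3, 60.3]
tcp_rot: [[-0.224, 0.974, 0.005], [0.974, 0.224, 0.001], [-0.0, 0.005, -1.0]]
contact_force: [-2.6, 0.9, 5.5]
width: -0.0
```

Call:
play_rows --moves '[[[-0.012,0,0.004],[0,0,0],-1],[[-0.027,0,0.004],[0,0,0],-1],[[-0.042,0,0.004],[0,0,0],-1],[[-0.057,0,0.004],[0,0,0],-1],[[-0.072,0,0.004],[0,0,0],-1],[[-0.082,0,0.004],[0,0,0],-1],[[-0.082,0,0.004],[0,0,0],-1]]'

```text
time: 6.98
tool_pos: [573.8, -125.9, 60.8]
tcp_rot: [[-0.223, 0.975, 0.007], [0.975, 0.223, -0.001], [-0.002, 0.006, -1.0]]
contact_force: [-3.5, -2.2, 10.3]
width: -0.005
```

```bash
python3 - <<'E'
from h import *
st()
for n in ("side","scene"):
    p=ctrl.capture(n)
    for q in ("cell_plus","cell"):
        for r in ctrl.landmark_of(p,q): 
            X=atz(p,r["pixel"],26); l=loc(X)
            if abs(l[0])<80 and abs(l[1])<90: print(n,q,r["score"],l)
E
```

```text
t 6.975 tester xy [ 20.6 -15.3] z 60.8 yaw err -0.18 tilt [ 0.007 -0.001 -1.   ] F [-3.5 -2.2 10.3]
side cell_plus 0.88 [-22.39326693  -9.65191999]
side cell 0.94 [15.41509723 -3.25375969]
scene cell 0.74 [16.37875902 -2.78536849]
scene cell 0.25 [-79.8367389  -54.31297218]
```

Call:
play_rows --moves '[[[0,0,-0.05],[0,0,0],-1],[[0.0,0.0,-0.15],[0,0,0],-1],[[0.0,0.14,-0.28],[0,0,0],-1],[[0.0,0.14,-0.28],[0,0,0],-1],[[0.0,0.14,-0.28],[0,0,0],-1]]'

```text
time: 7.9
tool_pos: [629.0, -112.4, 174.5]
tcp_rot: [[-0.225, 0.974, 0.009], [0.974, 0.225, -0.001], [-0.003, 0.009, -1.0]]
contact_force: [-0.7, 0.4, -0.1]
width: -0.004
```

```bash
python3 - <<'E'
from h import *
st()
p=ctrl.capture("wrist"); save(p,"w3.png",(100,0,460,270),2.2)
for q in ("cell","cell_plus","line"):
    for r in ctrl.landmark_of(p,q)[:3]: print(q,np.round(r["pixel"],1),r["score"],loc(atz(p,r["pixel"],10 if q=="line" else 26)).round(1))
E
```

```text
t 7.9 tester xy [ 77.4 -14.7] z 174.5 yaw err -0.05 tilt [ 0.009 -0.001 -1.   ] F [-0.7  0.4 -0.1]
cell [293.2 102.3] 0.68 [-3.3 -3.1]
cell [502.6 194.8] 0.65 [ 75.6 185.4]
cell [287.9 126.4] 0.64 [15.9 -7.3]
cell_plus [289.   88.6] 0.9 [-13.8  -6.6]
cell_plus [484.9 169.3] 0.73 [ 52.5 165.1]
line [246.7 129.1] 0.96 [ 18.9 -43.6]
line [245.   17.8] 0.39 [-68.6 -42.2]
```

View pics/w3.png

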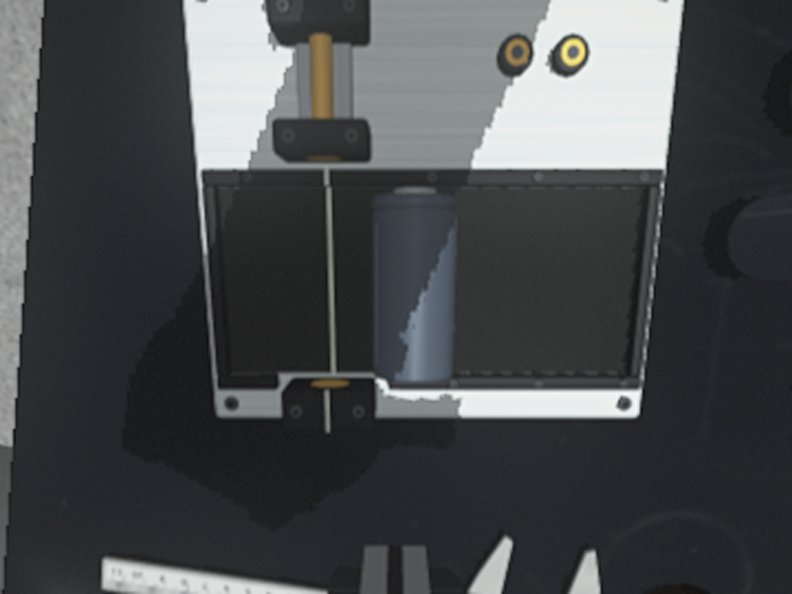

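```bash
cat >> h.py <<'E'
def cr(p,u,v,z,s=2.2,x0=100,y0=0): return loc(atz(p,(u/s+x0,v/s+y0),z))
E
python3 - <<'E'
from h import *
p=ctrl.capture("wrist")
print("line",cr(p,327,190,10),cr(p,333,370,10))
print("cell near",cr(p,374,205,26),cr(p,457,205,26),"far",cr(p,374,372,26),cr(p,453,372,26))
E
```

```text
line [-21.55995222 -40.24178334] [ 48.51442316 -40.03830388]
cell near [-15.06223616 -21.69351871] [-14.92206758   8.78421642] far [ 46.69095654 -22.4969441 ] [46.83387813  8.56031983]
```

Call:
play_rows --moves '[[[0.0425,-0.141,0.1],[0,0,0],-1],[[0.0425,-0.141,0.2],[0,0,0],-1],[[0.0425,-0.141,0.25],[0,0,0],-1],[[0.0425,-0.141,0.25],[0,0,0],-1],[[0.0425,-0.141,0.275],[0,0,0],-1],[[0.0425,-0.141,0.285],[0,0,0],-1],[[0.0425,-0.141,0.286],[0,0,0],-1]]'

```text
time: 9.02
tool_pos: [569.8, -110.2, 60.4]
tcp_rot: [[-0.222, 0.975, 0.007], [0.975, 0.222, -0.0], [-0.002, 0.006, -1.0]]
contact_force: [-4.8, 0.5, 13.7]
width: -0.0
```

```bash
python3 -c "
from h import *
st()"
```

```text
t 9.025 tester xy [20.2  0.9] z 60.4 yaw err -0.23 tilt [ 0.007 -0.    -1.   ] F [-4.8  0.5 13.7]
```

Call:
play_rows --moves '[[[-0.012,0,0.002],[0,0,0],-1],[[-0.027,0,0.002],[0,0,0],-1],[[-0.042,0,0.002],[0,0,0],-1],[[-0.057,0,0.002],[0,0,0],-1],[[-0.072,0,0.002],[0,0,0],-1],[[-0.085,0,0.002],[0,0,0],-1],[[-0.085,0,0.002],[0,0,0],-1],[[-0.085,0,0.002],[0,0,0],-1]]'

```text
time: 10.02
tool_pos: [579.1, -143.7, 60.6]
tcp_rot: [[-0.222, 0.975, 0.01], [0.975, 0.222, -0.001], [-0.003, 0.01, -1.0]]
contact_force: [1.3, -0.7, 6.0]
width: 0.002
```

Call:
play_rows --moves '[[[0,0,-0.05],[0,0,0],-1],[[0.0,0.0,-0.15],[0,0,0],-1],[[0.0,0.14,-0.28],[0,0,0],-1],[[0.0,0.14,-0.28],[0,0,0],-1],[[0.0,0.14,-0.28],[0,0,0],-1],[[0.0,0.14,-0.28],[0,0,0],-1]]'

```text
time: 10.78
tool_pos: [629.8, -131.5, 171.1]
tcp_rot: [[-0.221, 0.975, 0.005], [0.975, 0.221, -0.0], [-0.001, 0.004, -1.0]]
contact_force: [0.6, -0.1, 0.5]
width: 0.002
```

```bash
python3 - <<'E'
from h import *
st()
p=ctrl.capture("wrist"); save(p,"w4.png",(100,0,460,270),2.2)
E
```

```text
t 10.775 tester xy [ 73.9 -33.4] z 171.1 yaw err -0.29 tilt [ 0.005 -0.    -1.   ] F [ 0.6 -0.1  0.5]
```

View pics/w4.png

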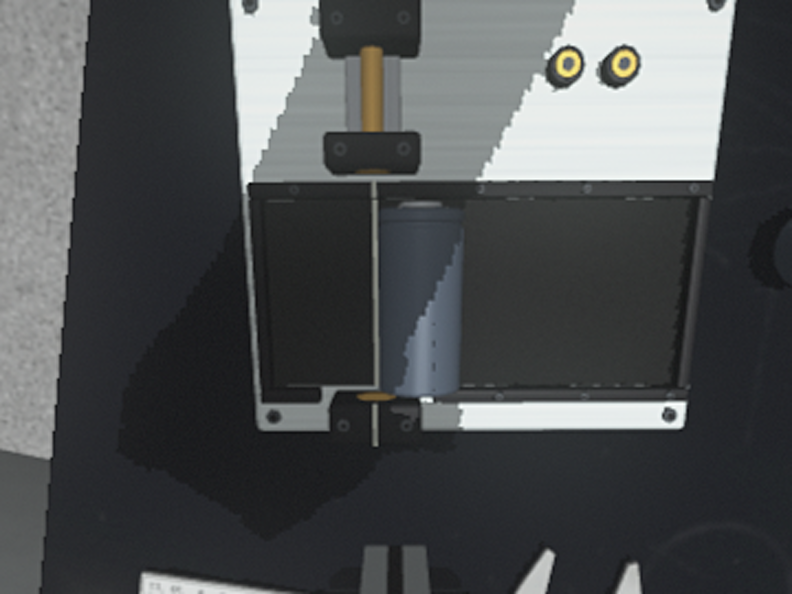

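The cell now spans crop columns 380–462 and lies parallel to the line, which runs at 374–377.

```bash
python3 - <<'E'
from h import *
p=ctrl.capture("wrist")
print("line",cr(p,374,195,10),cr(p,377,380,10))
print("cell near",cr(p,380,220,26),cr(p,463,220,26),"far",cr(p,380,385,26),cr(p,460,385,26))
E
```

```text
line [-18.96010731 -40.63358763] [ 53.40456474 -40.43279607]
cell near [ -9.19267242 -38.10865082] [-9.00695504 -7.51050681] far [ 52.43389156 -38.84790591] [52.62248172 -7.26798627]
```

Call:
play_rows --moves '[[[0.05,-0.1335,0.1],[0,0,0.0008],-1],[[0.05,-0.1335,0.2],[0,0,0.0],-1],[[0.05,-0.1335,0.24],[0,0,0],-1],[[0.05,-0.1335,0.24],[0,0,0],-1],[[0.05,-0.1335,0.266],[0,0,0],-1],[[0.05,-0.1335,0.275],[0,0,0],-1],[[0.05,-0.1335,0.277],[0,0,0],-1]]'

```text
time: 11.75
tool_pos: [575.0, -124.0, 60.6]
tcp_rot: [[-0.22, 0.975, 0.007], [0.975, 0.22, -0.001], [-0.002, 0.006, -1.0]]
contact_force: [-1.0, 1.0, 2.3]
width: -0.002
```

```bash
python3 -c "
from h import *
st()"
```

```text
t 11.75 tester xy [ 22.2 -13.8] z 60.6 yaw err -0.31 tilt [ 0.007 -0.001 -1.   ] F [-1.   1.   2.3]
```

Call:
play_rows --moves '[[[-0.012,0,0.003],[0,0,0],-1],[[-0.027,0,0.003],[0,0,0],-1],[[-0.042,0,0.003],[0,0,0],-1],[[-0.057,0,0.003],[0,0,0],-1],[[-0.072,0,0.003],[0,0,0],-1],[[-0.082,0,0.003],[0,0,0],-1],[[-0.088,0,0.003],[0,0,0],-1],[[-0.088,0,0.003],[0,0,0],-1],[[-0.088,0,0.003],[0,0,0],-1]]'

```text
time: 12.88
tool_pos: [583.3, -159.9, 60.8]
tcp_rot: [[-0.22, 0.976, 0.008], [0.976, 0.22, -0.002], [-0.003, 0.007, -1.0]]
contact_force: [-2.1, -0.5, 6.2]
width: -0.001
```

Call:
play_rows --moves '[[[0,0,-0.05],[0,0,0],-1],[[0.0,0.0,-0.15],[0,0,0],-1],[[0.0,0.14,-0.28],[0,0,0],-1],[[0.0,0.14,-0.28],[0,0,0],-1],[[0.0,0.14,-0.28],[0,0,0],-1],[[0.0,0.14,-0.28],[0,0,0],-1]]'

```text
time: 13.62
tool_pos: [634.8, -147.6, 171.6]
tcp_rot: [[-0.219, 0.976, 0.004], [0.976, 0.219, -0.001], [-0.002, 0.004, -1.0]]
contact_force: [-0.1, -0.3, -0.6]
width: -0.002
```

```bash
python3 - <<'E'
from h import *
st()
p=ctrl.capture("wrist"); save(p,"w5.png",(150,0,400,210),3.2)
E
```

```text
t 13.625 tester xy [ 75.1 -50.3] z 171.6 yaw err -0.4 tilt [ 0.004 -0.001 -1.   ] F [-0.1 -0.3 -0.6]
```

View pics/w5.png

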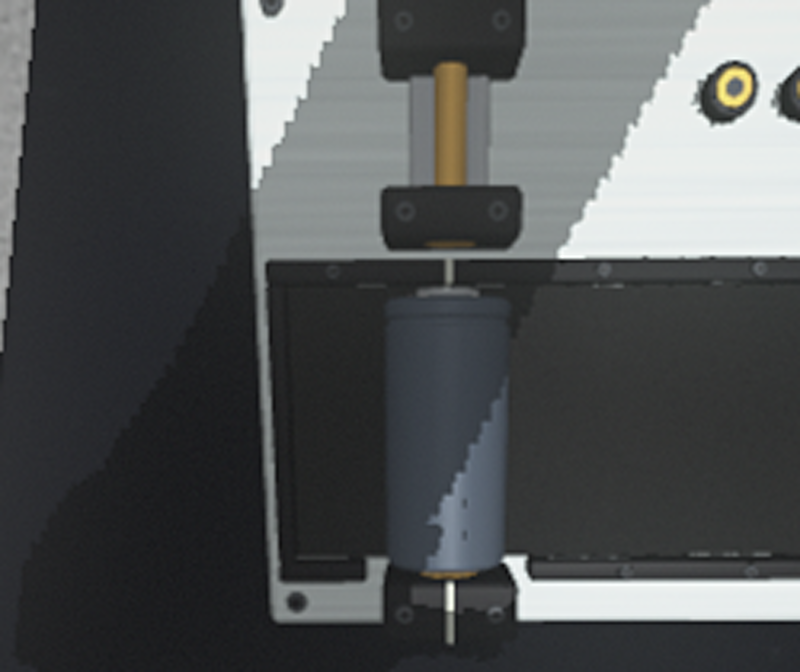

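The cell now sits on the line. Its centre column is about 448 in the crop and the line is at 449–450.

```bash
python3 - <<'E'
from h import *
p=ctrl.capture("wrist")
f=lambda u,v,z: cr(p,u,v,z,3.2,150,0).round(1)
print("line",f(449.5,272,18),f(450,610,40))
print("cell near",f(386,330,26),f(510,330,26),"far",f(388,540,26),f(507,540,26), "cap",f(447,293,26),"btn",f(449,573,26))
print("plate corner",f(274,622,10),"pin",f(451,125,30),"slide back/top",f(380,0,55),f(524,0,55))
E
```

```text
line [-20.2 -40.2] [ 64.1 -40.7]
cell near [ -5.9 -56.7] [ -5.7 -25.1] far [ 47.9 -57. ] [ 48.2 -24.8] cap [-14.7 -41.1] btn [ 57.1 -40.5]
plate corner [ 74.6 -91.2] pin [-51.9 -40.4] slide back/top [-70.2 -56.1] [-70.  -26.1]
```

Call:
play_rows --moves '[[[0.021,-0.468,0],[0,0,-0.001],-1],[[0.021,-0.468,0],[0,0,-0.001],-1],[[0.021,-0.468,0],[0,0,-0.001],-1],[[0.021,-0.468,0],[0,0,-0.001],-1],[[0.021,-0.468,0],[0,0,-0.001],-1],[[0.021,-0.468,0.15],[0,0,-0.001],-1],[[0.021,-0.468,0.24],[0,0,-0.001],-1],[[0.021,-0.468,0.24],[0,0,-0.001],-1],[[0.021,-0.468,0.24],[0,0,-0.001],-1]]'

```text
time: 14.85
tool_pos: [452.6, -181.1, 75.8]
tcp_rot: [[-0.225, 0.974, 0.006], [0.974, 0.225, -0.003], [-0.004, 0.005, -1.0]]
contact_force: [0.3, -0.4, 1.3]
width: 0.001
```

```bash
python3 - <<'E'
from h import *
st()
p=ctrl.capture("side"); save(p,"d2.png",(260,190,440,325),4)
E
```

```text
t 14.85 tester xy [-110.   -41.7] z 75.8 yaw err -0.02 tilt [ 0.006 -0.003 -1.   ] F [ 0.3 -0.4  1.3]
```

View pics/d2.png

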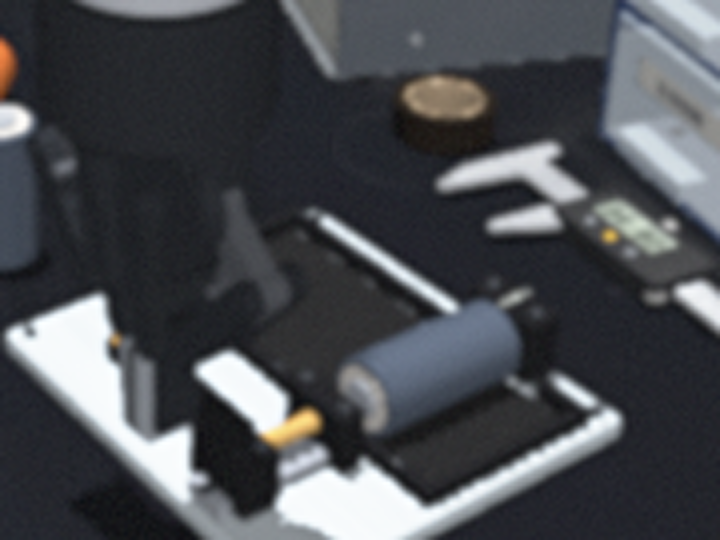

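Call:
play_rows --moves '[[[0.003,0,0.06],[0,0,0],-1],[[0.003,0,0.072],[0,0,0],-1],[[0.003,0,0.072],[0,0,0],-1],[[0.003,0.015,0.072],[0,0,0],-1],[[0.003,0.03,0.072],[0,0,0],-1],[[0.003,0.045,0.072],[0,0,0],-1],[[0.003,0.06,0.072],[0,0,0],-1],[[0.003,0.075,0.072],[0,0,0],-1],[[0.003,0.075,0.072],[0,0,0],-1]]'

```text
time: 16.02
tool_pos: [479.9, -173.9, 47.1]
tcp_rot: [[-0.224, 0.975, 0.003], [0.975, 0.224, -0.002], [-0.003, 0.002, -1.0]]
contact_force: [-5.3, -1.7, 1.5]
width: -0.002
```

```bash
python3 -c "
from h import *
st()"
```

```text
t 16.025 tester xy [-81.8 -40.9] z 47.1 yaw err -0.07 tilt [ 0.003 -0.002 -1.   ] F [-5.3 -1.7  1.5]
```

Call:
play_rows --moves '[[[0,0.01,0],[0,0,0],-1],[[0,0.02,0],[0,0,0],-1],[[0,0.03,0],[0,0,0],-1],[[0,0.036,0],[0,0,0],-1],[[0,0.041,0],[0,0,0],-1],[[0,0.041,0],[0,0,0],-1]]'

```text
time: 16.77
tool_pos: [492.6, -170.9, 46.6]
tcp_rot: [[-0.223, 0.975, -0.003], [0.975, 0.223, -0.002], [-0.001, -0.004, -1.0]]
contact_force: [-8.1, -1.2, 5.4]
width: -0.004
```

```bash
python3 -c "
from h import *
st()"
```

```text
t 16.775 tester xy [-68.7 -40.9] z 46.6 yaw err -0.15 tilt [-0.003 -0.002 -1.   ] F [-8.1 -1.2  5.4]
```

Call:
play_rows --moves '[[[0,0.01,0],[0,0,0],-1],[[0,0.016,0],[0,0,0],-1],[[0,0.02,0],[0,0,0],-1],[[0,0.02,0],[0,0,0],-1]]'

```text
time: 17.27
tool_pos: [494.0, -170.5, 45.7]
tcp_rot: [[-0.221, 0.975, -0.015], [0.975, 0.221, -0.0], [0.003, -0.015, -1.0]]
contact_force: [-11.7, -1.1, 8.7]
width: -0.002
```

```bash
python3 -c "
from h import *
st()"
```

```text
t 17.275 tester xy [-67.2 -40.8] z 45.7 yaw err -0.29 tilt [-0.015 -0.    -1.   ] F [-11.7  -1.1   8.7]
```

Call:
play_rows --moves '[[[0,0.01,-0.003],[-0.0024,0,-0.0008],-1],[[0,0.018,-0.003],[-0.0024,0,-0.0008],-1],[[0,0.025,-0.003],[-0.0024,0,-0.0008],-1],[[0,0.025,-0.003],[-0.0024,0,-0.0008],-1]]'

```text
time: 17.77
tool_pos: [494.1, -170.5, 45.3]
tcp_rot: [[-0.222, 0.975, -0.019], [0.975, 0.222, 0.006], [0.009, -0.017, -1.0]]
contact_force: [-17.1, -2.8, 12.8]
width: 0.004
```

```bash
python3 - <<'E'
from h import *
st()
p=ctrl.capture("side"); save(p,"d3.png",(290,220,440,325),5)
E
```

```text
t 17.775 tester xy [-67.1 -40.8] z 45.3 yaw err -0.22 tilt [-0.019  0.006 -1.   ] F [-17.1  -2.8  12.8]
```

View pics/d3.png

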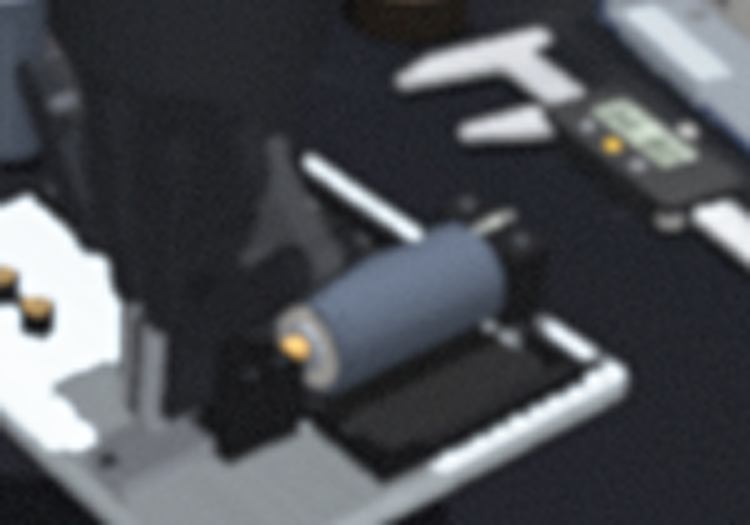

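The slide's body meets the guide block and the pin rests on the cell's cap. It didn't move any further at 17 N, so it is at its stop. I'll back off and check.

Call:
play_rows --moves '[[[0,-0.02,0],[0,0,0],-1],[[0,-0.07,0],[0,0,0],-1],[[0,-0.07,-0.05],[0,0,0],-1],[[0,-0.07,-0.15],[0,0,0],-1],[[0,-0.07,-0.3],[0,0,0],-1],[[0,0.03,-0.3],[0,0,0],-1],[[0,0.2,-0.3],[0,0,0],-1],[[0,0.3,-0.3],[0,0,0],-1],[[0,0.37,-0.3],[0,0,0],-1],[[0,0.37,-0.3],[0,0,0],-1],[[0,0.37,-0.3],[0,0,0],-1]]'

```text
time: 19.2
tool_pos: [640.1, -138.6, 162.7]
tcp_rot: [[-0.222, 0.975, -0.019], [0.975, 0.222, 0.005], [0.009, -0.017, -1.0]]
contact_force: [0.7, -0.3, -0.7]
width: 0.001
```

```bash
python3 - <<'E'
from h import *
st()
p=ctrl.capture("wrist"); save(p,"w6.png",(150,0,400,210),3.2)
for r in ctrl.landmark_of(p,"push_plate")[:2]: print(r["score"],loc(atz(p,r["pixel"],40)))
for r in ctrl.landmark_of(p,"spare_a")[:2]: print(r["score"],atz(p,r["pixel"],35))
E
```

```text
t 19.2 tester xy [ 82.3 -42.7] z 162.7 yaw err -0.24 tilt [-0.019  0.005 -1.   ] F [ 0.7 -0.3 -0.7]
0.94 [-55.77174851 -39.68524315]
0.77 [520.24812807  19.22880581  35.        ]
0.57 [464.49518233  25.12110328  35.        ]
```

View pics/w6.png

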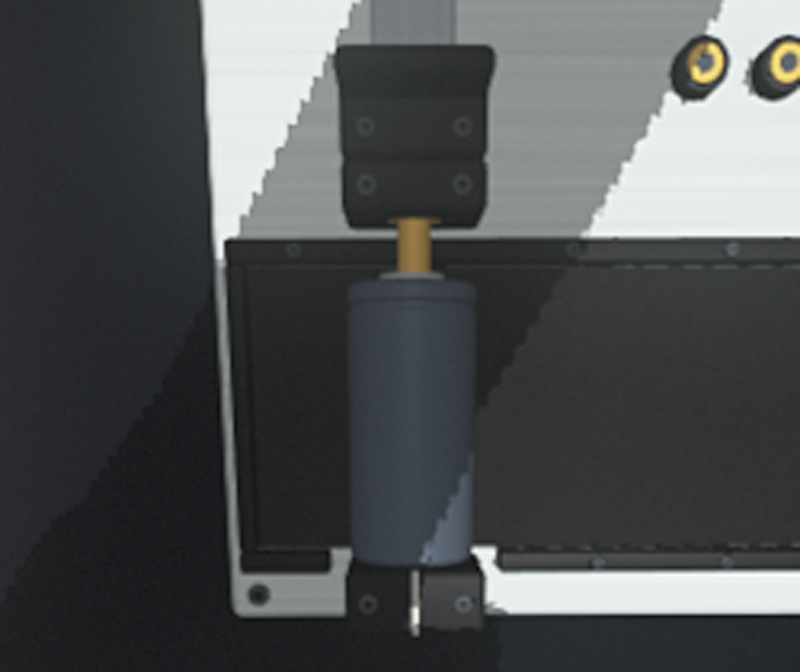

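```bash
python3 -c "
from h import *
st(); print(ctrl.finish_job())"
```

```text
t 19.35 tester xy [ 81.5 -43.2] z 162.9 yaw err -0.33 tilt [-0.019  0.006 -1.   ] F [-0.8 -0.5 -0.4]
the job is handed in; nothing more can be done
None
```

The tester is loaded and the job is handed in at 19.35 s of the 64 s allowed. I rolled the grey cell along the lane with three strokes of the closed fingertips on its top and let go of it on the line. Then I pushed the sliding contact home and backed the arm off clear of everything.

- **Cell on the line:** before the push its middle measured about 0.5 mm from the line and it lay parallel to the line. In the last picture it looks at most about 1 mm off, judged by eye.
- **Slide at its stop:** it did not move any further at about 17 N. The last picture shows it flush against the guide block with the pin pressed on the cap. The network put the push plate at x = -55.8 mm, against -54 mm given for home, a difference I put down to network and calibration error.
- **Standing cells:** both measured within about 4 mm of where they were at the start, which is within the measuring noise.
- **What disagreed:** the plate-corner fit left errors of up to 2.6 mm, so I judged the cell against the line seen in the same picture. While pushing, the tool tilted about 1° and showed an upward force of up to 13 N. I did not trace that force, and it was gone once I backed off.

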